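# Start and run home the screw plug of an oil drum

## Robot

A 6-joint arm with a two-finger parallel gripper is mounted at the origin on a cart in front of the work surface, level with it; the furniture and walls round the work are solid. World frame = base frame: x ahead of the robot, y to its left, z up, the work surface at z = 0. Lengths are in m, angles in degrees, forces in N, time in s.
With the tool pointing down it reaches from about 0.35 to 0.725 m from the base axis. Payload 4.3 kg.
Tool frame: the origin (TCP) lies midway between the tips of the shut fingers; the grasp point (between the pads) lies behind it (grasp_offset is the z of the grasp point in the tool frame, in m); z points along the fingers, y is the line along which they close (so a half turn about z gives the same grasp; the last joint's range is limited). The gripper opens to 85 mm and grips with 20 to 120 N. Pads are 22 mm wide; open, the fingers measure 114 mm over their backs; the gripper's body (76 mm by 85 mm) begins 54 mm behind the grasp point. The pads swing forward as they close: fully open they stand 13 mm farther back than shut.
Start: joints at [-75.648, 21.618, 4.641, 73.018, 0, 83.68], TCP at [0.203, -0.538, 0.231] pointing down, gripper open.
Joint ranges: [-156.06, 156.06], [-48.1, 94.91], [-58.44, 69.94], [-101.28, 121.22], [-78.64, 73.56], [-180, 180]. Speed limits (degrees/s): [147.25, 147.25, 180, 180, 180, 180].

## Interface

Orientations are given as a 3x3 rotation matrix whose columns are the frame's x, y, z axes.
In Python, from bench import * gives the robot as it stands.
- The arm moves only by the tool move_arm, never from a script. Its argument "plan" is a list of rows, each a list of 7 numbers: the shift along the tool's x, y, z in cm, then the turn, a rotation vector about the tool's x, y, z in units of 5 degrees (1.0 is 5 degrees), then the closure in counts, from 0 (fully open) to 255 (shut). A call has 1 to 5 rows; each row is the pose to reach, as a shift and turn from the pose commanded when the call began, along the tool's axes at that moment; what a row does not reach only later rows make up. A row lasts 1/12 s, in which the tool goes at most 41.7 mm and 7.16 degrees, less where a joint would pass 70% of its speed; a pose out of reach is approached as far as the arm can. A call with a gripper value outside its range is refused whole. The fingers move at their own pace and stop on an object; the grip force is fixed at half the most. Time passes only in rows, so rows that repeat a pose let the fingers close. It gives the time, the measured TCP pose, the force, the opening and the grip force at its end, in the units of the state.
- get_state(): the state, without advancing time (a new reading comes with each control period).
- get_image(name): name is "scene" or "top" or "wrist"; returns a dict with "color" (420x560x3 uint8, red, green, blue), "fx", "fy", "cx", "cy" (pixels), "R" (3x3) and "t" (3): a world point X has camera coordinates R X + t; the wrist camera has in their place "T_tool_cam" (4x4, takes a point from camera to tool coordinates, whose origin is the TCP and whose axes are the flange's). Camera axes: x right, y down, z forward; pixel columns grow to the right and rows downward; lengths in m; the calibration is good to about 2 mm. A picture is of the moment at which its call begins: read the wrist's pose just before it. There is no depth.
- sign_off(): hands the job in; it is judged then, once.
Trained networks look in a picture, given as the dict that the camera call returned (one of the last four; its "shot" number tells which), for a name from the list of things; names that differ only in an ending like _2 or _b are one class to them, and where a whole thing is asked for, a point or a joint stands for the part that bears it (a point fixed in the world has none). Each returns a list of dicts, best first, with "p" (0 to 1); they miss things now and then, are a little off and sometimes report something else, mostly with a low value. They report only what shows in the picture. A call takes as long as a camera call. They do not tell look-alikes from the thing itself.
- search_frame(picture, name): "bbox" ([left, top, right, bottom] in pixels, round what is visible of it).
The state is a dict: "clock": time; "qpos": joint angles; "joint_vel": joint speeds; "effort": joint torques, N m; "eef_pos": TCP position; "ee_rot": TCP orientation; "wrist_force": force on the tool from outside, world axes, zero at the start; "moment": the same for the moment, N m; "gripper_width": finger opening in m; "finger_force": force on a finger pad.
Only numpy, scipy, OpenCV 4.12 (cv2) and the standard library are available. Lean on these libraries where they do the work, as an engineer would, in place of code of your own. Each camera call takes 0.05 s, during which the arm holds its last target. There are 200 camera calls.

## Task

Close the oil drum: pick up the steel filler plug, set it upright on the drum's neck and, bearing down lightly, back it off (anticlockwise) until it drops into the thread starts; then screw it in clockwise until its flange has squashed the rubber seal down to the steel rim and the thread comes to its end, and let go. The thread is soft, so never force it, and leave the things standing around where they are.

Things in the scene. Friction and masses are not known exactly. Their poses are not given: they have to be found in the camera images.
- drum: (All sizes in mm.) Squat stainless steel drum, full and immovable, diameter 166, body 136 high, side grips, tap on its -x side. Origin: centre of its underside; z up. A neck stands in the middle of its top: outside diameter 70, bore 55. Inside it three thread starts lie 120 degrees apart; at what angle differs from drum to drum and is not told.
- neck_mouth (a point): Centre of the neck's mouth, level with its steel rim. A black rubber seal stands 4 above the rim (11 N squash it down to it). Inside, 4.5 below the rim, three steel shelves of 84 degrees (44 across) cover the threads, with 3 openings of 36 degrees between. A nib, 4.5 high, on the clockwise end of each shelf stops the lugs. Thread: 0.07 mm down per degree; it ends 68 degrees past the opening.
- plug_centre (a point): Centre of the plug, half-way up its 61; z up. From its foot: nose 33 wide, tapering to a 41 core; 3 lugs (53 over all, 7.5 long, 4.4 thick, centre 11 up); flange 67 wide, 26 to 31 up; grip bar 52 along x, 12 thick along y, 31 to 61 up. 0.18 to 0.29 kg. Height of this point over neck_mouth with the lugs on the shelves 17.5, on the nibs 22, dropped into the openings 8.5 to 10, home at the thread's end 5.
- tin: Food tin, diameter 57, 72 high, standing; bystander. Origin: centre of its underside. Plug and tin may stand on either side of the drum.
- spice_jar: Spice jar with a yellow cap, 42 wide, 96 high, standing to the right; bystander. Origin: centre of its underside.
- tape: Roll of tape lying flat, 104 wide, 25 high, to the right; bystander. Origin: centre of its underside.
Things that resemble listed ones, but are neither listed nor needed, are in the scene too. Leave any blue or purple look-alike of the part that bears plug_centre alone.

How it is judged (in metres and radians):
On the way:
1. the plug, level on the neck, has dropped into the thread starts (horizontal distance between plug_centre and neck_mouth below 0.003 m and z of plug_centre in the frame of drum between 0.18 and 0.185 m and angle between plug_centre's own z axis and vertical below 0.06 rad), for 0.15 s.
At the end, for the whole second after the job is handed in: The plug is released and at rest in the neck: its axis within 3 mm of the neck's, upright within 0.04 rad, and screwed down until its flange is within 2 mm of the steel rim (its centre at most 6.5 mm above neck_mouth), held there by the thread against the seal (horizontal distance between plug_centre and neck_mouth below 0.003 m and z of plug_centre in the frame of drum below 0.1789 m and angle between plug_centre's own z axis and vertical below 0.04 rad and linear speed of plug below 0.01 m/s); the robot touches nothing.
It fails at once if the plug is forced: more than 100 N between the plug and the drum (contact force between plug and drum above 100 N).
It fails at once if a bystander (tin, spice jar, tape) is moved by more than 30 mm (distance of any of tin, spice_jar, tape from where it was at the start of the episode above 0.03 m).
It also fails if it takes over 67 s, if anything falls off the work surface, if the arm or the gripper's body presses on something with over 40 N, if the wrist force passes 120 N, or if a joint passes its speed limit or range.

## Working session

There is one attempt and no reset: what is moved stays moved. The work goes in short steps, Python scripts to look and compute and a tool call to move; the robot and the scene stay as the last step left them, time stands still between calls to the robot, and variables do not carry over. Pictures are saved under pics/ and viewed, at most 10 in all, crops included, and the job is handed in when it is done.

Besides the shell and the picture viewer there is one more tool, called after "Emit:" as a command line: name --pt "numbers of a row" for each row, then --argument value for the rest. move_arm: Moves the arm, as the interface text tells. Its arguments: {"type":"object","properties":{"plan":{"type":"array"}},"required":["plan"]}

```bash
mkdir -p pics; ls; cat > h.py <<'E'
from bench import *
import numpy as np, cv2
def save(p,n): cv2.imwrite('pics/'+n,p['color'][:,:,::-1])
def ray(p,u,v):
    d=np.array([(u-p['cx'])/p['fx'],(v-p['cy'])/p['fy'],1.])
    R=np.array(p['R']);t=np.array(p['t']); return -R.T@t, R.T@d
def atz(p,u,v,z):
    o,d=ray(p,u,v); return o+d*(z-o[2])/d[2]
E
python3 - <<'E'
from h import *
s=get_state();print(s)
for n in ['top','scene']:
    p=get_image(n);save(p,n+'0.png');print(n,p['fx'],-np.array(p['R']).T@p['t'])
    for k in ['drum','plug_centre','tin','spice_jar','tape']:
        for r in search_frame(p,k)[:4]: print(k,round(r['p'],2),np.round(r['bbox'],1))
E
```

```text
pics
{'clock': 0.0, 'qpos': array([-7.56473887e+01,  2.16625409e+01,  4.56225105e+00,  7.30172229e+01,
        9.46811306e-04,  8.36806430e+01]), 'joint_vel': array([-0.05792974, -0.0042955 , -0.10393663,  0.054496  , -0.06207559,
        0.06234869]), 'effort': array([ 1.39697338e-03, -4.63598263e+01,  2.69878900e+01,  2.07382918e-02,
       -9.32971648e-05, -3.80190343e-06]), 'eef_pos': array([ 0.2028361 , -0.53733852,  0.23034984]), 'ee_rot': array([[ 9.35616920e-01,  3.53016623e-01, -4.92406120e-04],
       [ 3.53016883e-01, -9.35614833e-01,  1.99106444e-03],
       [ 2.42176374e-04, -2.03670125e-03, -9.99997897e-01]]), 'wrist_force': array([-0.01437601,  0.60754184,  0.15929045]), 'moment': array([0.00035695, 0.00887115, 0.03197439]), 'finger_force': 0.0, 'gripper_width': 0.08517456492445133}
top 495.17438808240723 [ 0.09645344 -0.17945213  1.63728368]
drum 0.7 [268.4 144.8 322.2 208.2]
plug_centre 0.85 [137.7 197.3 157.8 215.4]
plug_centre 0.83 [166.  174.6 184.3 193.4]
plug_centre 0.71 [229.1 159.  249.6 178.6]
plug_centre 0.55 [131.7 163.1 148.2 180.9]
tin 0.75 [344.5 217.  366.3 241.8]
tin 0.41 [262.9 144.2 324.7 207.7]
tin 0.36 [418.8 215.  453.1 245.3]
spice_jar 0.67 [402.7 243.4 421.5 255.4]
tape 0.59 [420.1 215.6 454.2 245.5]
scene 451.00664881836246 [-0.61848337 -0.88930939  1.037286  ]
drum 0.55 [277.3 176.  325.4 232.6]
drum 0.51 [416.  252.6 443.5 277.6]
plug_centre 0.55 [178.5 186.1 189.2 192.6]
tin 0.65 [340.2 240.8 358.  263.6]
spice_jar 0.78 [391.7 259.3 403.9 284.4]
tape 0.82 [413.1 252.7 444.  280.4]
```

```bash
python3 - <<'E'
import cv2
a=cv2.imread('pics/top0.png');b=cv2.imread('pics/scene0.png')
cv2.imwrite('pics/c1.png',cv2.resize(a[120:270,110:310],None,fx=4,fy=4,interpolation=2))
cv2.imwrite('pics/c2.png',cv2.resize(b[140:300,150:350],None,fx=3.75,fy=3.75,interpolation=2)[:600,:800])
from h import *
p=get_image('top')
for u,v,z in [(147.7,206.3,.05),(175.1,184,.05),(239.4,168.8,.05),(140,172,.05),(295.3,176.5,.17),(355,229,.036),(437,230,.012),(412,249,.05)]: print(atz(p,u,v,z).round(3))
E
```

```text
[0.22  0.363 0.05 ]
[0.325 0.316 0.05 ]
[0.462 0.145 0.05 ]
[0.312 0.441 0.05 ]
[ 0.484 -0.046  0.17 ]
[ 0.44  -0.285  0.036]
[ 0.557 -0.534  0.012]
[ 0.454 -0.475  0.05 ]
```

View pics/c1.png

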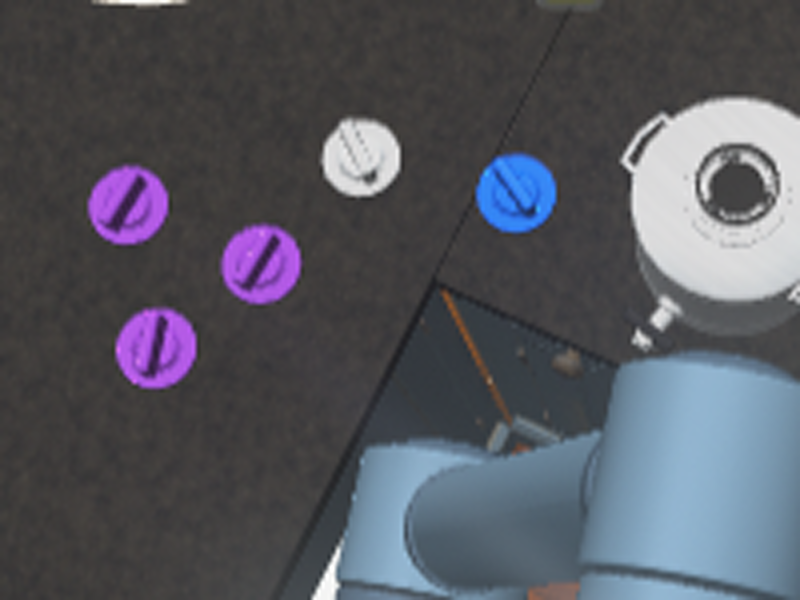

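View pics/c2.png

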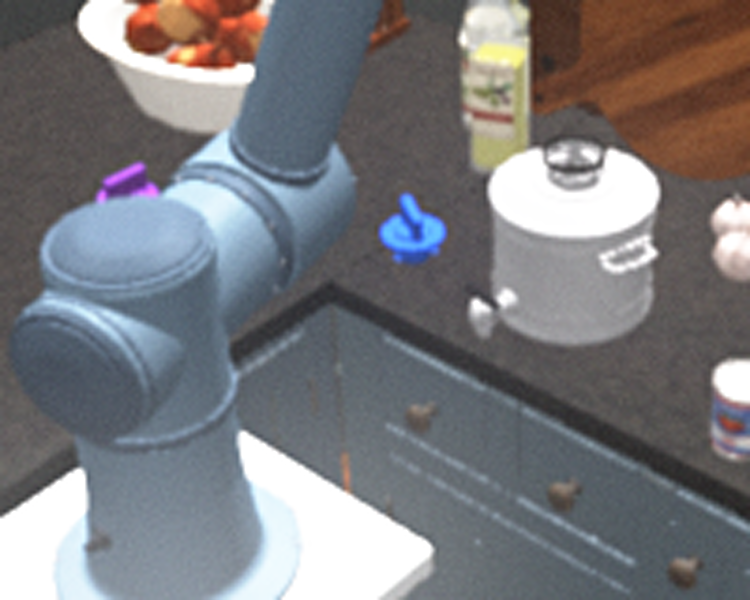

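The steel plug is the grey-white one at crop (360,158), i.e. top (200,159.5). The blue one (239,168) and three purple ones are decoys. The neck is at top (294,166), and the bar runs from crop (347,125) to (372,180).

```bash
cat >> h.py <<'E'
from scipy.spatial.transform import Rotation as Ro
def down(deg): # tool pointing down, tool x at angle deg in world
    a=np.radians(deg);c,s=np.cos(a),np.sin(a)
    return np.array([[c,s,0],[s,-c,0],[0,0,-1.]])
def rel(s,P,R=None):
    """shift cm / turn units from measured pose s to target"""
    R0=np.array(s['ee_rot']); d=R0.T@(np.array(P)-s['eef_pos'])*100
    w=np.zeros(3) if R is None else Ro.from_matrix(R0.T@R).as_rotvec(degrees=True)/5
    return np.r_[d,w].round(2)
E
python3 - <<'E'
from h import *
try: print(grasp_offset)
except Exception as e: print(e)
s=get_state();p=get_image('top')
P=atz(p,200,159.5,.031);print('plug',P)
a=atz(p,110+347/4,120+125/4,.061);b=atz(p,110+372/4,120+180/4,.061);print('bar',a,b,np.degrees(np.arctan2(*(a-b)[[1,0]])))
print('neck',atz(p,110+737/4,120+184/4,.176))
print('blue',atz(p,239.3,168.5,.031))
for q in [[.3,-.5,.32],[.42,-.3,.32],[.49,-.1,.32],[.48,.1,.32],[P[0],P[1],.25]]: print(rel(s,q))
print(np.array(get_image('wrist')['T_tool_cam']).round(3))
E
```

```text
-0.0187
plug [0.43940343 0.28476824 0.031     ]
bar [0.45407536 0.29891884 0.061     ] [0.42019445 0.25846684 0.061     ] 50.05185710389187
neck [ 0.511649   -0.02927871  0.176     ]
blue [0.46691581 0.15010201 0.031     ]
[10.42 -0.13 -8.86  0.    0.    0.  ]
[ 28.71 -14.61  -8.87   0.     0.     0.  ]
[ 42.32 -30.85  -8.87   0.     0.     0.  ]
[ 48.44 -49.91  -8.87   0.     0.     0.  ]
[ 51.17 -68.64  -1.88   0.     0.     0.  ]
[[ 0.001 -0.953 -0.302  0.078]
 [ 1.     0.     0.002 -0.001]
 [-0.002 -0.302  0.953 -0.142]
 [ 0.     0.     0.     1.   ]]
```

Emit:
move_arm --pt "17 -7 -9 0 0 0 0" --pt "17 -7 -9 0 0 0 0" --pt "17 -7 -9 0 0 0 0" --pt "17 -7 -9 0 0 0 0" --pt "17 -7 -9 0 0 0 0"

```text
clock: 1.17
eef_pos: [0.3385, -0.411, 0.3226]
ee_rot: [[0.936, 0.353, 0.001], [0.353, -0.936, -0.001], [0.0, 0.001, -1.0]]
wrist_force: [0.8, -0.7, 0.7]
gripper_width: 0.0852
finger_force: 0.0
```

Emit:
move_arm --pt "13 -11 0 0 0 0 0" --pt "13 -11 0 0 0 0 0" --pt "13 -11 0 0 0 0 0" --pt "13 -11 0 0 0 0 0" --pt "13 -11 0 0 0 0 0"

```text
clock: 1.58
eef_pos: [0.4225, -0.2581, 0.3218]
ee_rot: [[0.933, 0.36, 0.002], [0.36, -0.933, 0.002], [0.003, -0.002, -1.0]]
wrist_force: [-1.4, 0.1, -0.9]
gripper_width: 0.0856
finger_force: 0.0
```

Emit:
move_arm --pt "12 -13 0 0 0 0 0" --pt "12 -13 0 0 0 0 0" --pt "12 -13 0 0 0 0 0" --pt "12 -13 0 0 0 0 0" --pt "12 -13 0 0 0 0 0"

```text
clock: 2.0
eef_pos: [0.4878, -0.0952, 0.3214]
ee_rot: [[0.934, 0.358, 0.001], [0.358, -0.934, 0.002], [0.002, -0.002, -1.0]]
wrist_force: [0.5, 0.2, 0.4]
gripper_width: 0.0855
finger_force: 0.0
```

```bash
cat >> h.py <<'E'
def wrist():
    s=get_state();p=get_image('wrist');T=np.array(p['T_tool_cam'])
    W=np.eye(4);W[:3,:3]=s['ee_rot'];W[:3,3]=s['eef_pos'];M=np.linalg.inv(W@T)
    p['R']=M[:3,:3];p['t']=M[:3,3];return s,p
def pix(p,X):
    c=np.array(p['R'])@X+p['t'];return np.array([p['fx']*c[0]/c[2]+p['cx'],p['fy']*c[1]/c[2]+p['cy']])
E
python3 - <<'E'
from h import *
s,p=wrist();save(p,'w1.png')
import pickle;pickle.dump(p,open('w1.pkl','wb'))
print(p['fx'],pix(p,np.array([.5116,-.0293,.176])),s['joint_vel'].round(1))
E
```

```text
313.7697725670545 [219.03331572 149.2894505 ] [10.3  2.6  2.9  0.7 -4.  10.2]
```

View pics/w1.png

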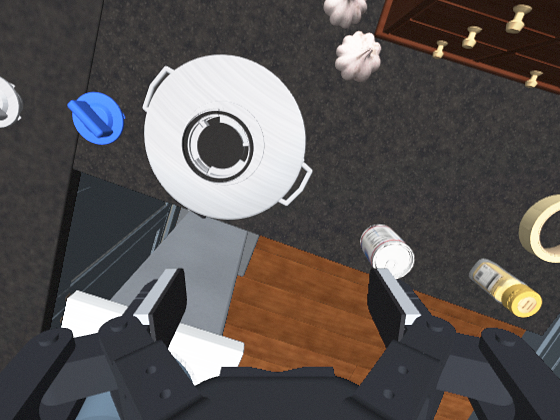

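The neck shows at (219,146) as predicted (219,149). I'll take a closer look on the way.

Emit:
move_arm --pt "4.5 -5.2 4 0 0 0 0" --pt "4.5 -5.2 4 0 0 0 0" --pt "4.5 -5.2 4 0 0 0 0" --pt "4.5 -5.2 4 0 0 0 0" --pt "4.5 -5.2 4 0 0 0 0"

```text
clock: 2.47
eef_pos: [0.5101, -0.0363, 0.2815]
ee_rot: [[0.936, 0.352, -0.0], [0.352, -0.936, -0.001], [-0.001, 0.001, -1.0]]
wrist_force: [0.0, 0.4, -0.1]
gripper_width: 0.0856
finger_force: 0.0
```

```bash
python3 - <<'E'
from h import *
import pickle
s,p=wrist();pickle.dump((dict(s),{k:p[k] for k in p}),open('w2.pkl','wb'))
u,v=pix(p,np.array([.5116,-.0293,.176]));print(u,v,s['joint_vel'].round(1),s['eef_pos'])
u,v=int(u),int(v);c=p['color'][v-75:v+75,u-75:u+75,::-1]
cv2.imwrite('pics/w2.png',cv2.resize(c,(600,600),interpolation=2));print(u-75,v-75)
E
```

```text
270.0261095956268 206.01706644401253 [-1.  -0.6  0.8  0.1  0.1  0.2] [ 0.51006739 -0.03632324  0.28153317]
195 131
```

View pics/w2.png

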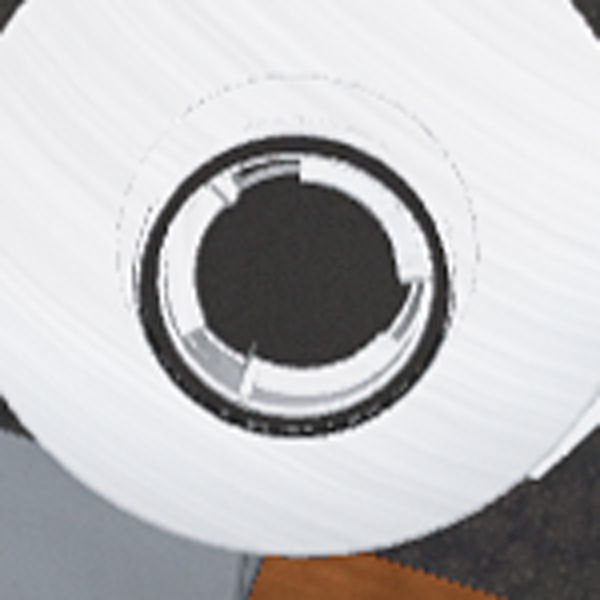

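The neck's seal ring is centred at crop (291.5,285) and the three openings show at crop ≈(265,170), (412,312) and (213,362), with nibs next to them.

```bash
python3 - <<'E'
from h import *
import pickle
s,p=pickle.load(open('w2.pkl','rb'))
f=lambda u,v,z:atz(p,195+u/4,131+v/4,z)
N=f(291.5,285,.1764);print('neck',N, np.linalg.norm(f(137,285,.1764)-f(446,285,.1764)),np.linalg.norm(f(291,133,.1764)-f(291,437,.1764)))
for u,v in [(235,180),(300,168),(422,282),(393,338),(187,335),(243,390),(215,190),(250,375)]:
    d=f(u,v,.168)-N;print(u,v,np.degrees(np.arctan2(d[1],d[0])).round(1),np.hypot(*d[:2]).round(4))
s=get_state();print(rel(s,[.41,.2,.30]),rel(s,[.425,.27,.25],down(50)))
E
```

```text
neck [ 0.51411527 -0.02649667  0.1764    ] 0.06330918878609655 0.06485809748794136
235 180 50.8 0.0233
300 168 16.3 0.0227
422 282 -73.0 0.0275
393 338 -102.9 0.0258
187 335 141.5 0.0265
243 390 177.9 0.0284
215 190 62.0 0.024
250 375 178.2 0.0245
[ -1.07 -25.68  -1.83   0.     0.     0.  ] [ 2.790e+00 -3.171e+01  3.160e+00  1.000e-02 -0.000e+00 -5.880e+00]
```

Emit:
move_arm --pt "2.3 -16 1.5 0 0 0 0" --pt "2.3 -16 1.5 0 0 0 0" --pt "2.3 -16 1.5 0 0 0 0" --pt "2.3 -16 1.5 0 0 0 0" --pt "2.3 -16 1.5 0 0 0 0"

```text
clock: 2.93
eef_pos: [0.4739, 0.1264, 0.2669]
ee_rot: [[0.934, 0.358, 0.0], [0.358, -0.934, 0.003], [0.001, -0.002, -1.0]]
wrist_force: [-0.3, 0.8, -0.4]
gripper_width: 0.0855
finger_force: 0.0
```

Emit:
move_arm --pt "2.3 -16.5 1.5 0 0 -5.9 0" --pt "2.3 -16.5 1.5 0 0 -5.9 0" --pt "2.3 -16.5 1.5 0 0 -5.9 0" --pt "2.3 -16.5 1.5 0 0 -5.9 0" --pt "2.3 -16.5 1.5 0 0 -5.9 0"

```text
clock: 3.35
eef_pos: [0.4378, 0.2895, 0.2514]
ee_rot: [[0.633, 0.774, 0.0], [0.774, -0.633, 0.003], [0.003, -0.002, -1.0]]
wrist_force: [0.9, -0.3, -0.2]
gripper_width: 0.0854
finger_force: 0.0
```

Emit:
move_arm --pt "0 0 0 0 0 0 0" --pt "0 0 0 0 0 0 0" --pt "0 0 0 0 0 0 0"

```text
clock: 3.6
eef_pos: [0.4397, 0.2834, 0.2519]
ee_rot: [[0.643, 0.766, 0.001], [0.766, -0.643, -0.0], [0.0, 0.001, -1.0]]
wrist_force: [-0.8, -0.6, 0.1]
gripper_width: 0.0853
finger_force: 0.0
```

```bash
python3 - <<'E'
from h import *
import pickle
s,p=wrist();pickle.dump((dict(s),{k:p[k] for k in p}),open('w3.pkl','wb'))
print(s['qpos'].round(1),s['eef_pos'])
for r in search_frame(p,'plug_centre')[:4]: print(r['p'],np.round(r['bbox'],1))
u,v=pix(p,np.array([.4394,.2848,.04]));print(u,v)
u,v=int(u),int(v);c=p['color'][v-75:v+75,u-75:u+75,::-1]
cv2.imwrite('pics/w3.png',cv2.resize(c,(600,600),interpolation=2));print(u-75,v-75)
E
```

```text
[ 25.9  15.2  -1.3  73.4  -0.  155.9] [0.43968744 0.28337889 0.25185752]
0.94 [ 71.5 112.4 135.5 169.7]
0.92 [333.8 222.3 387.7 272.5]
0.88 [ 74.8 217.8 130.  271.7]
0.78 [157.4 192.7 210.8 245.7]
275.5060836298456 182.3541317046665
200 107
```

View pics/w3.png

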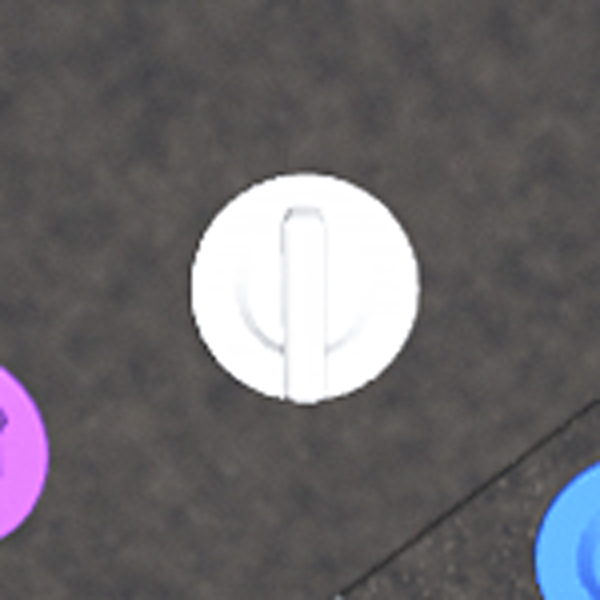

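Plug flange is centred at crop (305,288), the bar running vertically from (303,212) to (306,400), so already aligned with tool x.

```bash
python3 - <<'E'
from h import *
import pickle
s,p=pickle.load(open('w3.pkl','rb'))
f=lambda u,v,z:atz(p,200+u/4,107+v/4,z)
P=f(305,288,.031);print('plug',P,np.linalg.norm(f(191,288,.031)-f(419,288,.031)))
a=f(304,210,.061);b=f(306,401,.061);print((a+b)/2,np.linalg.norm(a-b),np.degrees(np.arctan2(*(a-b)[[1,0]])))
s=get_state();print(rel(s,[P[0],P[1],.034],down(50)),rel(s,(a+b)/2))
E
```

```text
plug [0.44138382 0.28581501 0.031     ] 0.06702748369483334
[0.4418697  0.28643971 0.061     ] 0.05281775033350906 50.57192506235034
[ 2.900e-01 -3.000e-02  2.177e+01  1.000e-02 -1.000e-02 -1.000e-02] [ 0.37 -0.03 19.07  0.    0.    0.  ]
```

Emit:
move_arm --pt "0.3 0 19 0 0 -0.1 0" --pt "0.3 0 19 0 0 -0.1 0" --pt "0.3 0 19 0 0 -0.1 0" --pt "0.3 0 19 0 0 -0.1 0" --pt "0.3 0 19 0 0 -0.1 0"

```text
clock: 4.12
eef_pos: [0.4385, 0.2849, 0.0573]
ee_rot: [[0.636, 0.772, -0.004], [0.772, -0.636, -0.002], [-0.005, -0.002, -1.0]]
wrist_force: [0.4, 0.0, -0.2]
gripper_width: 0.0858
finger_force: 0.0
```

Emit:
move_arm --pt "0 0 2.7 0 0 0 0" --pt "0 0 2.7 0 0 0 0" --pt "0 0 2.7 0 0 0 0" --pt "0 0 2.7 0 0 0 0"

```text
clock: 4.45
eef_pos: [0.4418, 0.2873, 0.0358]
ee_rot: [[0.635, 0.773, 0.002], [0.773, -0.635, 0.001], [0.002, 0.001, -1.0]]
wrist_force: [0.3, 0.3, 0.5]
gripper_width: 0.0854
finger_force: 0.0
```

Emit:
move_arm --pt "0 0 0.1 0 0 0 255" --pt "0 0 0.1 0 0 0 255" --pt "0 0 0.1 0 0 0 255" --pt "0 0 0.1 0 0 0 255" --pt "0 0 0.1 0 0 0 255"

```text
clock: 4.87
eef_pos: [0.4409, 0.2877, 0.0339]
ee_rot: [[0.634, 0.774, 0.001], [0.774, -0.634, 0.0], [0.001, 0.001, -1.0]]
wrist_force: [0.2, 0.1, 0.3]
gripper_width: 0.0257
finger_force: 0.0
```

Emit:
move_arm --pt "0 0 0 0 0 0 255" --pt "0 0 0 0 0 0 255" --pt "0 0 0 0 0 0 255" --pt "0 0 0 0 0 0 255" --pt "0 0 0 0 0 0 255"

```text
clock: 5.28
eef_pos: [0.4407, 0.2876, 0.0336]
ee_rot: [[0.634, 0.774, 0.0], [0.774, -0.634, 0.0], [0.0, 0.0, -1.0]]
wrist_force: [-0.3, -0.0, 5.3]
gripper_width: 0.0112
finger_force: 61.0
```

Emit:
move_arm --pt "0 0 -4 0 0 0 255" --pt "0 0 -10 0 0 0 255" --pt "0 0 -14 0 0 0 255" --pt "0 0 -18 0 0 0 255" --pt "0 0 -20 0 0 0 255"

```text
clock: 5.7
eef_pos: [0.4401, 0.2874, 0.2355]
ee_rot: [[0.634, 0.774, 0.0], [0.774, -0.634, 0.0], [0.0, 0.0, -1.0]]
wrist_force: [1.0, 0.1, -1.8]
gripper_width: 0.0111
finger_force: 60.2
```

Emit:
move_arm --pt "0 0 -4 0 0 0 255" --pt "0 0 -4 0 0 0 255" --pt "0 0 -4 0 0 0 255" --pt "0 0 -4 0 0 0 255"

```text
clock: 6.03
eef_pos: [0.44, 0.2872, 0.2719]
ee_rot: [[0.634, 0.774, -0.002], [0.774, -0.634, -0.001], [-0.002, -0.001, -1.0]]
wrist_force: [-1.1, 0.3, -2.7]
gripper_width: 0.0109
finger_force: 60.3
```

```bash
python3 - <<'E'
from h import *
import pickle
s,p=wrist();pickle.dump((dict(s),{k:p[k] for k in p}),open('w4.pkl','wb'))
print(s['eef_pos'],s['wrist_force'],s['moment'],s['gripper_width'])
u,v=pix(p,s['eef_pos']);print(u,v);save(p,'w4.png')
q=get_image('scene');save(q,'s4.png');print(pix(q,s['eef_pos']))
E
```

```text
[0.44002105 0.28723331 0.27188377] [-1.12407503  0.28463749 -2.72923717] [0.05076776 0.09723218 0.01541394] 0.010934163352925297
277.2685937477755 273.58599530519564
[226.59828262 139.8182052 ]
```

View pics/w4.png

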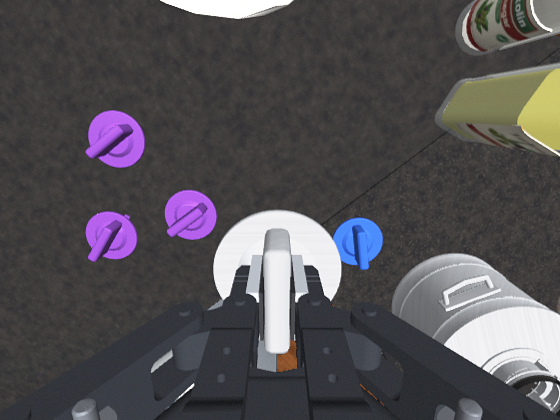

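The plug hangs level in the hand, flange top edge at (278,210), sides ≈(214,268) and (341,268). I'll fit the flange and the neck's seal ring with the same camera model.

```bash
cat > fit.py <<'E'
from h import *
import pickle
from scipy.optimize import least_squares
A=np.radians(np.arange(0,360,2))
def sil(p,c,r,zs,c0,th):
    """radius in image from c0 at directions th of the hull of circles"""
    pts=np.array([pix(p,np.array([c[0]+r*np.cos(a),c[1]+r*np.sin(a),z])) for z in zs for a in A],np.float32)
    h=cv2.convexHull(pts)[:,0,:].astype(float)-c0
    an=np.arctan2(h[:,1],h[:,0]);o=np.argsort(an);an=an[o];rr=np.hypot(*h[o].T)
    return np.interp(th,an,rr,period=2*np.pi)
def edge(g,c0,th,r0,r1,sign):
    """strongest subpixel edge along each ray; sign +1 dark->bright outward"""
    out=[];rs=np.arange(r0,r1,.25)
    for t in th:
        m=np.float32([[c0[0]+rs*np.cos(t)],[c0[1]+rs*np.sin(t)]])
        v=cv2.remap(g,m[0],m[1],cv2.INTER_LINEAR)[0].astype(float)
        d=sign*np.gradient(cv2.GaussianBlur(v[None],(1,1),0)[0]); d=np.convolve(d,np.ones(5)/5,'same'); out.append(rs[np.argmax(d)])
    return np.array(out)
def fit(p,c,r,zs,th,c0,r0,r1,sign,freeR=True):
    g=cv2.cvtColor(p['color'],cv2.COLOR_RGB2GRAY);e=edge(g,c0,th,r0,r1,sign)
    f=lambda x:sil(p,x[:2],x[2] if freeR else r,zs,c0,th)-e
    q=least_squares(f,[c[0],c[1],r][:3 if freeR else 2],loss='soft_l1',x_scale=.01,diff_step=1e-4)
    return q.x,np.median(abs(q.fun)),e
E
python3 - <<'E'
from fit import *
s,p=pickle.load(open('w2.pkl','rb'))
th=np.radians(np.arange(-180,180,5))
c0=np.array([267.9,202.3])
for zs in [(.1764,),(.1724,.1764)]:
    x,m,e=fit(p,(.514,-.0265),.032,zs,th,c0,33,44,1);print('neck',x,m)
print(e[::6])
s,p=pickle.load(open('w4.pkl','rb'))
T=np.c_[s['ee_rot'],s['eef_pos']]
c0=np.array([278.,272.]);th=np.radians(np.r_[np.arange(-180,-125,4),np.arange(-122,-58,4),np.arange(-55,1,4)])
z=s['eef_pos'][2]
for fr in (0,1):
  for zs in [(z-.0026,),(z-.0026,z-.0076)]:
    x,m,e=fit(p,s['eef_pos'][:2],.0335,zs,th,c0,50,75,-1,fr)
    d=np.r_[x[:2]-s['eef_pos'][:2],0];print('plug',x,m,'tool mm',(np.array(s['ee_rot']).T@d*1e3).round(2))
print(e[::4])
E
```

```text
neck [ 0.51304803 -0.02712974  0.03211861] 0.19537607881132146
neck [ 0.51278037 -0.02720593  0.03196507] 0.13421868677032123
[40.25 38.25 38.   37.75 38.   38.5  39.   39.25 38.5  37.5  38.   38.5 ]
plug [0.43960169 0.286924  ] 0.512558025519585 tool mm [-0.51 -0.13  0.  ]
plug [0.43874676 0.28589593] 0.1013831312269673 tool mm [-1.84 -0.14  0.  ]
plug [0.44015675 0.28766761 0.03274735] 0.20251835928799622 tool mm [ 0.42 -0.17 -0.  ]
plug [0.43894584 0.28615511 0.03324384] 0.1500953694932008 tool mm [-1.52 -0.15  0.  ]
[65.25 65.75 65.25 64.25 63.25 62.75 62.25 62.75 63.25 63.25 63.5 ]
```

Emit:
move_arm --pt "-9.8 12.8 0 0 0 0 255" --pt "-9.8 12.8 0 0 0 0 255" --pt "-9.8 12.8 0 0 0 0 255" --pt "-9.8 12.8 0 0 0 0 255" --pt "-9.8 12.8 0 0 0 0 255"

```text
clock: 6.55
eef_pos: [0.4775, 0.1247, 0.271]
ee_rot: [[0.639, 0.769, -0.003], [0.769, -0.639, -0.004], [-0.005, 0.0, -1.0]]
wrist_force: [-0.1, 0.8, -1.8]
gripper_width: 0.0111
finger_force: 60.3
```

Emit:
move_arm --pt "-9.8 12.9 0 0 0 3.8 255" --pt "-9.8 12.9 0 0 0 3.8 255" --pt "-9.8 12.9 0 0 0 3.8 255" --pt "-9.8 12.9 0 0 0 3.8 255" --pt "-9.8 12.9 0 0 0 3.8 255"

```text
clock: 6.97
eef_pos: [0.5155, -0.0326, 0.2709]
ee_rot: [[0.855, 0.519, -0.003], [0.519, -0.855, -0.003], [-0.004, 0.001, -1.0]]
wrist_force: [0.5, 0.7, -1.6]
gripper_width: 0.0109
finger_force: 60.3
```

Emit:
move_arm --pt "0 0 0 0 0 3.9 255" --pt "0 0 0 0 0 3.9 255" --pt "0 0 0 0 0 3.9 255" --pt "0 0 0 0 0 3.9 255" --pt "0 0 0 0 0 3.9 255"

```text
clock: 7.38
eef_pos: [0.5142, -0.0264, 0.2718]
ee_rot: [[0.977, 0.214, -0.003], [0.214, -0.977, 0.001], [-0.003, -0.001, -1.0]]
wrist_force: [0.2, -0.6, -2.9]
gripper_width: 0.0112
finger_force: 60.3
```

```bash
python3 - <<'E'
from h import *
s=get_state();print(s['qpos'].round(1),s['eef_pos'],s['wrist_force'],s['joint_vel'].round(1))
th=np.degrees(np.arctan2(s['ee_rot'][1,0],s['ee_rot'][0,0]));print(th,rel(s,[.5145,-.0268,.22],down(12)))
E
```

```text
[-10.   14.3   0.3  76.3   0.  157.7] [ 0.51422263 -0.02640693  0.2718014 ] [ 0.23161148 -0.63687524 -2.89245862] [ 0.1 -0.3  0.6  0.2 -0.  -0.4]
12.33166973087288 [ 0.03  0.05  5.18 -0.01  0.03  0.07]
```

Emit:
move_arm --pt "0 0 3 0 0 0 255" --pt "0 0 5.2 0 0 0 255" --pt "0 0 6.2 0 0 0 255" --pt "0 0 6.6 0 0 0 255" --pt "0 0 6.6 0 0 0 255"

```text
clock: 7.8
eef_pos: [0.5141, -0.0267, 0.2063]
ee_rot: [[0.977, 0.212, -0.003], [0.212, -0.977, 0.0], [-0.002, -0.001, -1.0]]
wrist_force: [-0.2, -0.1, -3.1]
gripper_width: 0.0109
finger_force: 60.2
```

Emit:
move_arm --pt "0 0 0.2 0 0 0 255" --pt "0 0 0.4 0 0 0 255" --pt "0 0 0.6 0 0 0 255" --pt "0 0 0.6 0 0 0 255" --pt "0 0 0.6 0 0 0 255"

```text
clock: 8.22
eef_pos: [0.5154, -0.0271, 0.2017]
ee_rot: [[0.978, 0.211, 0.001], [0.211, -0.978, -0.0], [0.001, 0.0, -1.0]]
wrist_force: [-0.1, -0.3, -2.2]
gripper_width: 0.011
finger_force: 60.2
```

Emit:
move_arm --pt "0 0 0.2 0 0 0 255" --pt "0 0 0.4 0 0 0 255" --pt "0 0 0.4 0 0 0 255" --pt "0 0 0.4 0 0 0 255"

```text
clock: 8.55
eef_pos: [0.5149, -0.027, 0.1971]
ee_rot: [[0.978, 0.211, -0.0], [0.211, -0.978, -0.0], [-0.0, -0.0, -1.0]]
wrist_force: [-0.5, -1.0, -1.8]
gripper_width: 0.011
finger_force: 60.2
```

```bash
python3 - <<'E'
from h import *
s=get_state();print(s['eef_pos'],s['wrist_force'],s['moment'],s['joint_vel'].round(1))
E
```

```text
[ 0.51490728 -0.02700955  0.19709552] [-0.46398372 -1.03668992 -1.78515339] [ 0.03960493  0.01708942 -0.0065938 ] [-0.1 -0.1  0.2  0.   0.   0. ]
```

Emit:
move_arm --pt "0 0 0.1 0 0 0 255" --pt "0 0 0.2 0 0 0 255" --pt "0 0 0.3 0 0 0 255" --pt "0 0 0.3 0 0 0 255"

```text
clock: 8.88
eef_pos: [0.5149, -0.027, 0.194]
ee_rot: [[0.978, 0.211, -0.0], [0.211, -0.978, 0.0], [-0.0, -0.0, -1.0]]
wrist_force: [0.1, -0.3, -2.7]
gripper_width: 0.011
finger_force: 60.2
```

Emit:
move_arm --pt "0 0 0.1 0 0 0 255" --pt "0 0 0.2 0 0 0 255" --pt "0 0 0.2 0 0 0 255" --pt "0 0 0.2 0 0 0 255"

```text
clock: 9.22
eef_pos: [0.5153, -0.0271, 0.1928]
ee_rot: [[0.978, 0.211, 0.001], [0.211, -0.978, -0.0], [0.001, 0.0, -1.0]]
wrist_force: [-0.9, -0.2, 2.7]
gripper_width: 0.0109
finger_force: 61.2
```

Emit:
move_arm --pt "0 0 0.03 0 0 -0.5 255" --pt "0 0 0.05 0 0 -1 255" --pt "0 0 0.05 0 0 -1.5 255" --pt "0 0 0.05 0 0 -2 255" --pt "0 0 0.05 0 0 -2.5 255"

```text
clock: 9.63
eef_pos: [0.5159, -0.027, 0.1928]
ee_rot: [[0.908, 0.419, 0.002], [0.419, -0.908, -0.0], [0.002, 0.001, -1.0]]
wrist_force: [-0.7, -0.4, 5.3]
gripper_width: 0.011
finger_force: 61.3
```

```bash
cat > st.py <<'E'
from h import *
s=get_state();print(s['eef_pos'].round(4),s['wrist_force'].round(1),s['moment'].round(2),'th',np.degrees(np.arctan2(s['ee_rot'][1,0],s['ee_rot'][0,0])).round(1),'tilt',np.degrees(np.arccos(-s['ee_rot'][2,2])).round(2),s['gripper_width'].round(4),s['qpos'][5].round(1))
E
python3 st.py
```

```text
Traceback (most recent call last):
  File "st.py", line 2, in <module>
    s=get_state();print(s['eef_pos'].round(4),s['wrist_force'].round(1),s['moment'].round(2),'th',np.degrees(np.arctan2(s['ee_rot'][1,0],s['ee_rot'][0,0])).round(1),'tilt',np.degrees(np.arccos(-s['ee_rot'][2,2])).round(2),s['gripper_width'].round(4),s['qpos'][5].round(1))
                                                                                                                                                                                                                              ^^^^^^^^^^^^^^^^^^^^^^^^
AttributeError: 'float' object has no attribute 'round'
```

Emit:
move_arm --pt "0 0 0 0 0 -0.5 255" --pt "0 0 0 0 0 -1 255" --pt "0 0 0 0 0 -1.5 255" --pt "0 0 0 0 0 -2 255" --pt "0 0 0 0 0 -2 255"

```text
clock: 10.05
eef_pos: [0.5154, -0.0269, 0.1927]
ee_rot: [[0.821, 0.57, 0.001], [0.57, -0.821, 0.0], [0.001, 0.001, -1.0]]
wrist_force: [-1.8, 1.2, 5.4]
gripper_width: 0.0108
finger_force: 61.5
```

Emit:
move_arm --pt "0 0 0 0 0 -0.5 255" --pt "0 0 0 0 0 -1 255" --pt "0 0 0 0 0 -1.5 255" --pt "0 0 0 0 0 -2 255" --pt "0 0 0 0 0 -2 255"

```text
clock: 10.47
eef_pos: [0.5154, -0.027, 0.1928]
ee_rot: [[0.71, 0.704, 0.001], [0.704, -0.71, 0.0], [0.001, 0.001, -1.0]]
wrist_force: [-2.0, 0.9, 6.0]
gripper_width: 0.0109
finger_force: 61.5
```

```bash
sed -i "s/s\['gripper_width'\].round(4)/s['gripper_width']/" st.py; python3 st.py
```

```text
[ 0.5154 -0.027   0.1928] [-2.   0.9  6. ] [0.25 0.51 0.14] th 44.8 tilt 0.08 0.0109233583496873 125.2
```

Emit:
move_arm --pt "0 0 0 0 0 -0.6 255" --pt "0 0 0 0 0 -1.2 255" --pt "0 0 0 0 0 -1.8 255" --pt "0 0 0 0 0 -2.4 255" --pt "0 0 0 0 0 -3 255"

```text
clock: 10.88
eef_pos: [0.5146, -0.0273, 0.1927]
ee_rot: [[0.503, 0.864, -0.0], [0.864, -0.503, -0.001], [-0.001, 0.0, -1.0]]
wrist_force: [-4.1, -0.4, 6.8]
gripper_width: 0.0111
finger_force: 61.7
```

Emit:
move_arm --pt "0 0 0 0 0 -0.5 255" --pt "0 0 0 0 0 -1 255" --pt "0 0 0 0 0 -1.5 255" --pt "0 0 0 0 0 -2 255" --pt "0 0 0 0 0 -2 255"

```text
clock: 11.3
eef_pos: [0.5143, -0.0271, 0.1927]
ee_rot: [[0.346, 0.938, -0.001], [0.938, -0.346, -0.0], [-0.001, -0.001, -1.0]]
wrist_force: [-4.9, 0.5, 7.5]
gripper_width: 0.0109
finger_force: 61.8
```

```bash
python3 st.py
```

```text
[ 0.5143 -0.0271  0.1927] [-4.9  0.5  7.5] [0.12 1.09 0.09] th 69.8 tilt 0.05 0.010891746172510866 100.2
```

Emit:
move_arm --pt "0.05 -0.08 0 0 0 -0.3 255" --pt "0.08 -0.14 0 0 0 -0.8 255" --pt "0.08 -0.14 0 0 0 -1.4 255" --pt "0.08 -0.14 0 0 0 -2 255" --pt "0.08 -0.14 0 0 0 -2 255"

```text
clock: 11.72
eef_pos: [0.5141, -0.0263, 0.1926]
ee_rot: [[0.178, 0.984, 0.001], [0.984, -0.178, -0.001], [-0.001, 0.001, -1.0]]
wrist_force: [-2.9, -0.9, 5.3]
gripper_width: 0.0109
finger_force: 61.5
```

```bash
python3 st.py
```

```text
[ 0.5141 -0.0263  0.1926] [-2.9 -0.9  5.3] [-0.22  0.62  0.09] th 79.7 tilt 0.09 0.010926113134351857 90.3
```

Emit:
move_arm --pt "0 -0.03 0 0 0 -0.5 255" --pt "0 -0.06 0 0 0 -1 255" --pt "0 -0.06 0 0 0 -1.5 255" --pt "0 -0.06 0 0 0 -2 255" --pt "0 -0.06 0 0 0 -2 255"

```text
clock: 12.13
eef_pos: [0.5133, -0.0258, 0.1915]
ee_rot: [[0.005, 1.0, -0.0], [1.0, -0.005, -0.0], [-0.0, -0.0, -1.0]]
wrist_force: [-0.0, -0.4, -0.9]
gripper_width: 0.0111
finger_force: 60.3
```

```bash
python3 st.py
```

```text
[ 0.5133 -0.0258  0.1915] [-0.  -0.4 -0.9] [-0.07  0.06  0.  ] th 89.7 tilt 0.03 0.011137283691944486 80.4
```

It has dropped off the shelf (as predicted near th≈90). Lower into the starts.

Emit:
move_arm --pt "0 0 0.2 0 0 0 255" --pt "0 0 0.4 0 0 0 255" --pt "0 0 0.6 0 0 0 255" --pt "0 0 0.7 0 0 0 255" --pt "0 0 0.7 0 0 0 255"

```text
clock: 12.55
eef_pos: [0.5132, -0.0256, 0.1845]
ee_rot: [[0.006, 1.0, -0.001], [1.0, -0.006, 0.0], [0.0, -0.001, -1.0]]
wrist_force: [-1.0, 0.1, -0.6]
gripper_width: 0.0112
finger_force: 60.5
```

Emit:
move_arm --pt "0 0 0 0 0 0 255" --pt "0 0 0 0 0 0 255" --pt "0 0 0 0 0 0 255"

```text
clock: 12.8
eef_pos: [0.5133, -0.0256, 0.1846]
ee_rot: [[0.006, 1.0, -0.0], [1.0, -0.006, 0.0], [0.0, -0.0, -1.0]]
wrist_force: [0.0, 0.3, -2.1]
gripper_width: 0.0107
finger_force: 60.4
```

```bash
python3 st.py
```

```text
[ 0.5133 -0.0256  0.1846] [ 0.   0.3 -2.1] [-0.07  0.12 -0.01] th 89.7 tilt 0.03 0.010734293353816022 80.4
```

Emit:
move_arm --pt "0 0.01 0.03 0 0 0.5 255" --pt "0 0.02 0.06 0 0 1 255" --pt "0 0.02 0.09 0 0 1.5 255" --pt "0 0.03 0.12 0 0 2 255" --pt "0 0.03 0.12 0 0 2 255"

```text
clock: 13.22
eef_pos: [0.5139, -0.0257, 0.1839]
ee_rot: [[0.18, 0.984, 0.001], [0.984, -0.18, -0.0], [-0.0, 0.001, -1.0]]
wrist_force: [-0.9, -0.7, -0.3]
gripper_width: 0.0111
finger_force: 60.5
```

```bash
python3 st.py
```

```text
[ 0.5139 -0.0257  0.1839] [-0.9 -0.7 -0.3] [0.02 0.22 0.01] th 79.6 tilt 0.03 0.011098444213948372 90.4
```

Emit:
move_arm --pt "0 0.01 0.02 0 0 0.5 255" --pt "0 0.02 0.04 0 0 1 255" --pt "0 0.02 0.06 0 0 1.5 255" --pt "0 0.03 0.08 0 0 2 255" --pt "0 0.03 0.08 0 0 2 255"

```text
clock: 13.63
eef_pos: [0.5142, -0.0258, 0.1832]
ee_rot: [[0.347, 0.938, 0.0], [0.938, -0.347, -0.0], [-0.0, 0.001, -1.0]]
wrist_force: [-1.0, 0.5, 0.4]
gripper_width: 0.011
finger_force: 60.7
```

```bash
python3 st.py
```

```text
[ 0.5142 -0.0258  0.1832] [-1.   0.5  0.4] [-0.05  0.35 -0.01] th 69.7 tilt 0.03 0.01104867931145474 100.4
```

Emit:
move_arm --pt "0 0.01 0.02 0 0 0.5 255" --pt "0 0.02 0.04 0 0 1 255" --pt "0 0.02 0.06 0 0 1.5 255" --pt "0 0.03 0.07 0 0 2 255" --pt "0 0.03 0.07 0 0 2 255"

```text
clock: 14.05
eef_pos: [0.5145, -0.0258, 0.1826]
ee_rot: [[0.504, 0.864, 0.001], [0.864, -0.504, -0.0], [0.0, 0.001, -1.0]]
wrist_force: [-2.4, 0.4, 2.6]
gripper_width: 0.0106
finger_force: 61.0
```

```bash
python3 st.py
```

```text
[ 0.5145 -0.0258  0.1826] [-2.4  0.4  2.6] [ 0.03  0.46 -0.12] th 59.7 tilt 0.04 0.010628734434709203 110.3
```

Emit:
move_arm --pt "0 0 0.02 0 0 0.5 255" --pt "0 0 0.04 0 0 1 255" --pt "0 0 0.06 0 0 1.5 255" --pt "0 0 0.07 0 0 2 255" --pt "0 0 0.07 0 0 2 255"

```text
clock: 14.47
eef_pos: [0.515, -0.0261, 0.1822]
ee_rot: [[0.646, 0.763, 0.002], [0.763, -0.646, -0.001], [0.001, 0.002, -1.0]]
wrist_force: [-0.9, -0.5, 2.3]
gripper_width: 0.0109
finger_force: 61.1
```

```bash
python3 st.py
```

```text
[ 0.515  -0.0261  0.1822] [-0.9 -0.5  2.3] [-0.05  0.27 -0.06] th 49.8 tilt 0.11 0.01089412879469711 120.3
```

Emit:
move_arm --pt "0 0.01 0.02 0 0 0.5 255" --pt "0 0.01 0.04 0 0 1 255" --pt "0 0.01 0.06 0 0 1.5 255" --pt "0 0.01 0.07 0 0 2 255" --pt "0 0.01 0.07 0 0 2 255"

```text
clock: 14.88
eef_pos: [0.5153, -0.0262, 0.1816]
ee_rot: [[0.769, 0.64, 0.002], [0.64, -0.769, -0.001], [0.001, 0.002, -1.0]]
wrist_force: [-1.2, -0.2, 5.0]
gripper_width: 0.0109
finger_force: 61.3
```

```bash
python3 st.py
```

```text
[ 0.5153 -0.0262  0.1816] [-1.2 -0.2  5. ] [-0.13  0.27 -0.01] th 39.8 tilt 0.14 0.010925784943035253 130.3
```

Emit:
move_arm --pt "0 0.01 0.01 0 0 0.5 255" --pt "0 0.01 0.03 0 0 1 255" --pt "0 0.01 0.04 0 0 1.5 255" --pt "0 0.01 0.06 0 0 2 255" --pt "0 0.01 0.06 0 0 2 255"

```text
clock: 15.3
eef_pos: [0.5155, -0.0262, 0.1811]
ee_rot: [[0.868, 0.497, 0.002], [0.497, -0.868, -0.001], [0.002, 0.002, -1.0]]
wrist_force: [-1.1, -0.8, 5.7]
gripper_width: 0.011
finger_force: 61.5
```

```bash
python3 st.py
```

```text
[ 0.5155 -0.0262  0.1811] [-1.1 -0.8  5.7] [-0.08  0.28 -0.06] th 29.8 tilt 0.15 0.010986220981495601 140.3
```

Emit:
move_arm --pt "0 0 0.02 0 0 0.4 255" --pt "0 0 0.03 0 0 0.8 255" --pt "0 0 0.04 0 0 1.2 255" --pt "0 0 0.04 0 0 1.2 255"

```text
clock: 15.63
eef_pos: [0.5156, -0.0262, 0.1808]
ee_rot: [[0.915, 0.404, 0.003], [0.404, -0.915, -0.001], [0.002, 0.002, -1.0]]
wrist_force: [-0.8, -1.0, 6.1]
gripper_width: 0.0107
finger_force: 61.6
```

```bash
python3 st.py
```

```text
[ 0.5156 -0.0262  0.1808] [-0.8 -1.   6.1] [-0.08  0.32  0.04] th 23.8 tilt 0.16 0.010683799437420786 146.3
```

Emit:
move_arm --pt "0 0 0.01 0 0 0.4 255" --pt "0 0 0.02 0 0 0.8 255" --pt "0 0 0.03 0 0 1 255" --pt "0 0 0.03 0 0 1 255"

```text
clock: 15.97
eef_pos: [0.5155, -0.0262, 0.1806]
ee_rot: [[0.946, 0.323, 0.003], [0.323, -0.946, -0.001], [0.002, 0.002, -1.0]]
wrist_force: [-1.2, 0.1, 5.9]
gripper_width: 0.0107
finger_force: 61.7
```

```bash
python3 st.py
```

```text
[ 0.5155 -0.0262  0.1806] [-1.2  0.1  5.9] [-0.05  0.36  0.06] th 18.8 tilt 0.16 0.01071633884856669 151.2
```

Emit:
move_arm --pt "0 0 0.01 0 0 0.4 255" --pt "0 0 0.02 0 0 0.8 255" --pt "0 0 0.03 0 0 1 255" --pt "0 0 0.03 0 0 1 255"

```text
clock: 16.3
eef_pos: [0.5155, -0.0264, 0.1804]
ee_rot: [[0.971, 0.239, 0.003], [0.239, -0.971, -0.001], [0.002, 0.002, -1.0]]
wrist_force: [-2.2, -0.6, 7.2]
gripper_width: 0.0113
finger_force: 61.8
```

```bash
python3 st.py
```

```text
[ 0.5155 -0.0264  0.1804] [-2.2 -0.6  7.2] [-0.15  0.45 -0.02] th 13.8 tilt 0.16 0.011251059365231138 156.2
```

Emit:
move_arm --pt "0 0 0 0 0 0.4 255" --pt "0 0 0.01 0 0 0.8 255" --pt "0 0 0.02 0 0 1 255" --pt "0 0 0.02 0 0 1 255"

```text
clock: 16.63
eef_pos: [0.5155, -0.027, 0.1803]
ee_rot: [[0.988, 0.154, 0.003], [0.154, -0.988, -0.003], [0.002, 0.003, -1.0]]
wrist_force: [-1.7, -2.9, 7.8]
gripper_width: 0.0112
finger_force: 61.9
```

```bash
python3 st.py
```

```text
[ 0.5155 -0.027   0.1803] [-1.7 -2.9  7.8] [-0.49  0.53  0.43] th 8.9 tilt 0.21 0.011158950563985824 161.2
```

Emit:
move_arm --pt "0 0 0 0 0 0.3 255" --pt "0 0 0 0 0 0.6 255" --pt "0 0 0 0 0 0.6 255"

```text
clock: 16.88
eef_pos: [0.5154, -0.0273, 0.1803]
ee_rot: [[0.995, 0.104, 0.002], [0.104, -0.995, -0.003], [0.002, 0.004, -1.0]]
wrist_force: [-2.6, -3.3, 7.2]
gripper_width: 0.0107
finger_force: 66.0
```

```bash
python3 st.py
```

```text
[ 0.5154 -0.0273  0.1803] [-2.6 -3.3  7.2] [-0.73  0.47  1.15] th 6.0 tilt 0.24 0.010687925295079547 164.1
```

Emit:
move_arm --pt "0 0 -0.1 0 0 -0.4 255" --pt "0 0 -0.1 0 0 -0.4 0" --pt "0 0 -0.1 0 0 -0.4 0" --pt "0 0 -0.1 0 0 -0.4 0" --pt "0 0 -0.1 0 0 -0.4 0"

```text
clock: 17.3
eef_pos: [0.5144, -0.0257, 0.1796]
ee_rot: [[0.991, 0.134, -0.0], [0.134, -0.991, 0.0], [-0.0, -0.0, -1.0]]
wrist_force: [0.1, -0.1, 0.7]
gripper_width: 0.0592
finger_force: 0.0
```

Emit:
move_arm --pt "0 0 0 0 0 0 0" --pt "0 0 0 0 0 0 0" --pt "0 0 0 0 0 0 0" --pt "0 0 0 0 0 0 0" --pt "0 0 0 0 0 0 0"

```text
clock: 17.72
eef_pos: [0.5145, -0.026, 0.1799]
ee_rot: [[0.991, 0.134, 0.0], [0.134, -0.991, -0.0], [0.0, 0.0, -1.0]]
wrist_force: [-0.5, 0.8, -0.6]
gripper_width: 0.0852
finger_force: 0.0
```

Emit:
move_arm --pt "0 0 -2 0 0 0 0" --pt "0 0 -5 0 0 0 0" --pt "0 0 -9 0 0 0 0" --pt "0 0 -12 0 0 0 0" --pt "0 0 -12 0 0 0 0"

```text
clock: 18.13
eef_pos: [0.5173, -0.0265, 0.3067]
ee_rot: [[0.991, 0.134, 0.011], [0.134, -0.991, -0.002], [0.01, 0.003, -1.0]]
wrist_force: [0.8, -0.3, 0.5]
gripper_width: 0.0854
finger_force: 0.0
```

```bash
python3 st.py; python3 - <<'E'
from h import *
get_image('top');s,p=wrist()
save(p,'w5.png');print(pix(p,np.array([.5133,-.0273,.203])))
E
```

```text
[ 0.5173 -0.0265  0.3067] [ 0.8 -0.3  0.5] [-0.03 -0.02  0.03] th 7.7 tilt 0.63 0.08535227034092262 162.4
[277.94182188 217.13828998]
```

View pics/w5.png

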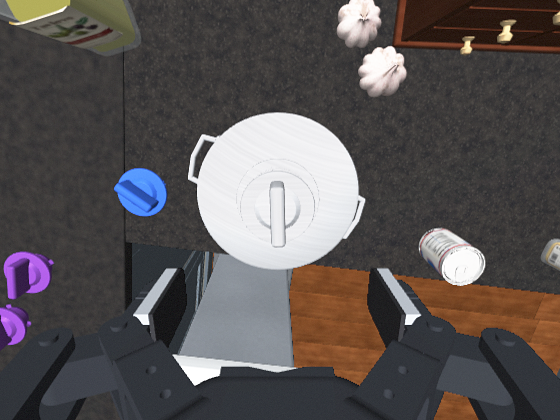

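The picture shows the plug seated level on the neck at (278,205). The flange covers the seal, the bar is still where I left it, and the gripper is clear.

```bash
python3 -c "
from bench import *
print(sign_off())"
```

```text
the job is handed in; nothing more can be done
None
```

The steel plug is screwed into the drum neck to the end of its thread (turning torque rose to 1.15 N m, plug centre about 4.8 mm above the mouth) and released; the job is handed in at about 18 s, though `sign_off()` gave no verdict.

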